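# Knock a vial stopper home with the mallet

## Task

One of the two stoppering presses has an amber glass vial in it, with its rubber stopper still standing proud. Take the mallet from its mat and, holding it, knock that press's sprung plunger down with the mallet head until the stopper is fully home in the vial. Leave the other, empty press alone, do not push the plungers with the gripper, and put the mallet back on its mat.

Things in the scene. Friction and masses are not known exactly. Their poses are not given: they have to be found in the camera images.
- mallet: loose mallet, about 0.45 kg. Head: upright cylinder 40 mm in diameter, 80 mm tall, steel with grey plastic ends, a flat striking face at each end; it stands on the mat on one face. Origin: centre of the lower face; z up along the head. The level wooden handle, 22 mm wide (y), 26 mm tall (z), runs from x = -16 to -181 mm, its centre line 40 mm above the lower face.
- mallet_grip (a point): a good place to grip the handle: on its centre line, 50 mm from the head's axis (mallet x = -50, z = 40 mm). The heavy head puts the centre of mass about 10 mm from the head's axis. Grip firmly (60 N or more): the blow twists the handle in the grip.
- tool_mat: flat black rubber mat, fixed, 260 x 150 mm (x, y) and 4 mm thick; origin: centre of its underside, on the bench. The mallet starts on it, handle roughly along the mat's -x.
- press: the stoppering press that holds the vial, fixed: aluminium base 90 x 120 x 15 mm (x, y, z), a steel post at each end of y, and a cross beam 28 x 120 mm with its top at 118 mm. The amber glass vial, 38 mm in diameter and 55 mm tall, stands in the middle of the base, its mouth 70 mm above the bench. Origin: centre of the base's underside; z up.
- plunger: sprung steel plunger of that press, its flat round head 40 mm in diameter, 12 mm thick, above the beam. Origin: centre of the head's top face, 150 mm above the bench when up. It moves straight down by 15.5 mm at most: 3 mm free, then it pushes the stopper, home at 15 mm. Force: spring 3 to 4.5 N, and about 6 N more for the stopper. It springs back up when left.
- stopper: dark rubber stopper in the vial's mouth under the plunger: flange 19 mm in diameter, 4 mm thick. Origin: centre of the flange's underside: 82 mm above the bench at the start (12 mm proud), 70 mm when fully home. It stays where it is pushed.
- spare_press: an equal press with no vial in it, fixed; origin as for the first. To be left alone.
- spare_plunger: sprung plunger of the empty press, equal to the other; origin: centre of its head's top face, 150 mm above the bench when up. Not to be pressed.
Mind the look-alikes: they are no part of the job. Leave any green look-alike of the press alone.

How it is judged:
On the way:
1. the stopper is home (less than 3.5 mm proud) while the mallet is held in the gripper (z of stopper in the frame of press below 0.0735 m and contact force between the fingers and mallet above 1 N), for 0.1 s.
At the end, for the whole second after the job is handed in: The stopper is less than 3.5 mm proud of the vial's mouth, the plunger has sprung back up (within 4 mm of the top), and the mallet is released and at rest with its head over the mat (z of stopper in the frame of press below 0.0735 m and z of plunger in the frame of press above 0.146 m and x of mallet in the frame of tool_mat between -0.13 and 0.13 m and y of mallet in the frame of tool_mat between -0.075 and 0.075 m and height (world z) of mallet below 0.05 m and linear speed of mallet below 0.02 m/s and contact force between the fingers and mallet below 0.2 N); the robot touches nothing.
It fails at once if the plunger is pushed down (by over 6 mm) while the gripper is not holding the mallet (z of plunger in the frame of press below 0.144 m and contact force between the fingers and mallet below 0.5 N).
It fails at once if the gripper or arm pushes on the plunger (contact force between any of the fingers, the arm and plunger above 2 N).
It fails at once if the plunger of the empty press is pushed down (by over 4 mm) (z of spare_plunger in the frame of spare_press below 0.146 m).
It also fails if it takes over 58 s, if anything falls off the work surface, if the arm or the gripper's body presses on something with over 40 N, if the wrist force passes 120 N, or if a joint passes its speed limit or range.

## Robot

A 6-joint arm with a two-finger parallel gripper is mounted at the origin on the work surface. World frame = base frame: x ahead of the robot, y to its left, z up, the work surface at z = 0. Lengths are in m, angles in rad, forces in N, time in s.
With the tool pointing down it reaches from about 0.425 to 0.95 m from the base axis. Payload 3.5 kg.
Tool frame: the origin (TCP) lies midway between the tips of the shut fingers; the grasp point (between the pads) lies 19 mm behind it; x points along the fingers, z is the direction in which the jaws open and shut, and the axes are right-handed (so a half turn about x gives the same grasp; the last joint's range is limited). The gripper opens to 85 mm and grips with 20 to 120 N. Pads are 22 mm wide; open, the fingers measure 114 mm over their backs; the gripper's body (76 mm by 85 mm) begins 54 mm behind the grasp point. The pads swing forward as they close: fully open they stand 13 mm farther back than shut.
Start: joints at [1.194, 0.286, 1.577, -0, 1.279, -0.15], TCP at [0.152, 0.658, 0.231] pointing down, gripper open.
Joint ranges: [-2.77, 2.77], [-0.9, 2.22], [0.21, 2.48], [-1.53, 4.67], [0.24, 2.81], [-2.84, 2.84]. Speed limits (rad/s): [2.79, 2.79, 3.14, 3.14, 3.14, 3.14].

## Interface

Orientations are given as a unit quaternion [x, y, z, w].
In Python, from plant import readout, eyes, ctrl gives the robot as it stands.
- The arm moves only by the tool move_arm, never from a script. Its argument "commands" is a list of rows, each a list of 7 numbers: the turn, a rotation vector about the world's x, y, z in rad, then the shift along the world's x, y, z in mm, then the closure in counts, from 0 (fully open) to 255 (shut). A call has 1 to 12 rows; each row is the pose to reach, as a shift and turn from the pose measured when the call began; what a row does not reach only later rows make up. A row lasts 1/10 s, in which the tool goes at most 50 mm and 8.59 degrees, less where a joint would pass 70% of its speed; a pose out of reach is approached as far as the arm can. A call with a gripper value outside its range is refused whole. The fingers move at their own pace and stop on an object; "newtons" is the grip in N (left out, the last holds). Time passes only in rows, so rows that repeat a pose let the fingers close. It gives the time, the measured TCP pose, the force and the opening at its end, in the units of the state.
- readout.get_state(): the state, without advancing time (a new reading comes with each control period).
- eyes.read_camera(name): name is "scene" or "side" or "wrist"; returns a dict with "color" (384x512x3 uint8, red, green, blue), "depth" (384x512 float32, m along the optical axis (not along the pixel's ray), 0 where there is no reading), "K" (3x3 intrinsics, pixels), "eye" and "attitude" of the camera in the world. Camera axes: x right, y down, z forward; pixel columns grow to the right and rows downward; lengths in m; the calibration is good to about 2 mm. A picture is of the moment at which its call begins.
- ctrl.sign_off(): hands the job in, once; it reports no verdict.
The state is a dict: "time": time; "qpos": joint angles; "dq": joint speeds; "joint_efforts": joint torques, N m; "eef_pos": TCP position; "tcp_rot": TCP orientation; "contact_force": force on the tool from outside, world axes, zero at the start; "wrist_torque": the same for the moment, N m; "opening": opening from 0.0 (shut) to 1.0 (fully open).
Only numpy, scipy, OpenCV 4.12 (cv2) and the standard library are available. Lean on these libraries where they do the work, as an engineer would, in place of code of your own. Each camera call takes 0.05 s, during which the arm holds its last target.

## Working session

There is one attempt and no reset: what is moved stays moved. The work goes in short steps, Python scripts to look and compute and a tool call to move; the robot and the scene stay as the last step left them, time stands still between calls to the robot, and variables do not carry over. Pictures are saved under pics/ and viewed, and the job is handed in when it is done.

Besides the shell and the picture viewer there is one more tool, called after "Emit:" by a JSON object that holds its "op" and its "data". move_arm: Moves the arm, as the interface text tells. Its arguments: {"type":"object","properties":{"commands":{"type":"array"},"newtons":{"type":"number"}},"required":["commands"]}

```bash
ls; mkdir -p pics
cat > h.py <<'E'
import numpy as np, cv2
from scipy.spatial.transform import Rotation as R
from plant import readout, eyes, ctrl
def cam(n):
    c=eyes.read_camera(n); return c
def save(c,f): cv2.imwrite(f,c["color"][:,:,::-1])
def Rm(c):
    a=np.array(c["attitude"]); return a if a.shape==(3,3) else R.from_quat(a).as_matrix()
def pts(c):
    K=c["K"];d=c["depth"];v,u=np.indices(d.shape)
    p=np.stack([(u-K[0,2])/K[0,0]*d,(v-K[1,2])/K[1,1]*d,d],-1)
    return p@Rm(c).T+np.array(c["eye"])
def ray(c,u,v,z):
    K=c["K"];r=Rm(c)@np.array([(u-K[0,2])/K[0,0],(v-K[1,2])/K[1,1],1]);e=np.array(c["eye"])
    return e+r*(z-e[2])/r[2]
E
python3 - <<'E'
from h import *
import pickle
for n in ["scene","side","wrist"]:
    c=cam(n);save(c,f"pics/{n}0.png");pickle.dump(c,open(f"{n}0.pkl","wb"));print(n,c["eye"],c["attitude"])
print(readout.get_state())
E
```

```text
pics
scene [1.04603307 0.60091483 0.73112011] [ 0.34775272  0.81365116 -0.42671526 -0.18695967]
side [-0.21127492 -0.92446102  0.76859264] [ 0.8281538  -0.26984344  0.13973656 -0.47097717]
wrist [0.08387132 0.67315363 0.37259826] [0.77510245 0.61704602 0.08388918 0.10692527]
{'time': 0.15, 'qpos': array([ 1.19402670e+00,  2.86996042e-01,  1.57782457e+00, -3.12699224e-05,
        1.27856010e+00, -1.50014127e-01]), 'dq': array([-0.00211995, -0.0014892 , -0.00396417, -0.00159487,  0.00196992,
        0.00198577]), 'joint_efforts': array([ 2.25175913e-04, -4.06607366e+01, -2.93139249e+01, -1.47483938e-04,
        3.92425209e-03,  8.46817017e-06]), 'eef_pos': array([0.15155532, 0.65725805, 0.23025108]), 'tcp_rot': array([-0.44054902,  0.55389781,  0.43990025,  0.5528124 ]), 'contact_force': array([ 0.62827766, -0.27333789,  0.09200313]), 'wrist_torque': array([-0.03860844,  0.05866755, -0.01918353]), 'opening': 0.9990902849225131}
```

View pics/scene0.png

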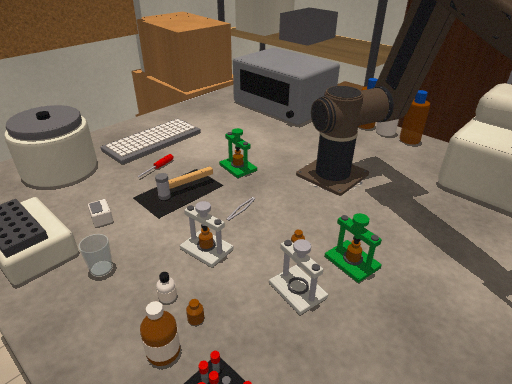

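View pics/side0.png

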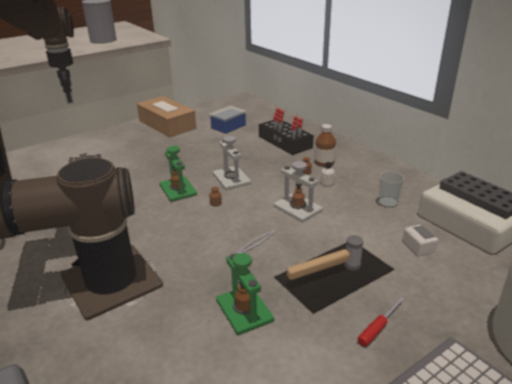

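View pics/wrist0.png

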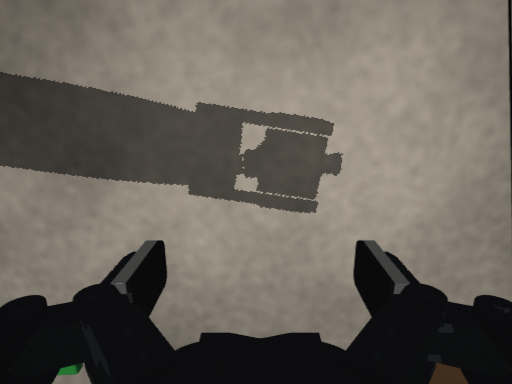

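The scene view shows the mallet head at about (163,186) with its handle running to (212,175). The vial press is at (206,235) with its plunger at (203,208). The empty press is at (300,280), with green look-alikes at (238,155) and (355,245). I'll measure from these next.

```bash
python3 - <<'E'
from h import *
import pickle
for n,wins in [("scene",dict(mallet=(145,165,222,205),press=(178,195,235,268),spare=(268,235,330,312),mat=(130,165,228,217))),("side",dict(mallet=(285,232,366,282),press=(273,158,325,220),spare=(210,133,255,190)))]:
    c=pickle.load(open(n+"0.pkl","rb"));P=pts(c)
    for k,(a,b,d,e) in wins.items():
        p=P[b:e,a:d].reshape(-1,3);col=c["color"][b:e,a:d].reshape(-1,3).astype(int)
        z=p[:,2]
        if k=="mallet":
            wood=(col[:,0]-col[:,2]>50)&(z>.03)
            q=p[wood&(z>z[wood].max()-.012)]; print(n,k,"wood top",q.mean(0),np.linalg.svd((q-q.mean(0))[:,:2],full_matrices=False)[2][0],q.min(0),q.max(0),len(q))
            g=p[(~wood)&(z>.074)&(z<.1)]; print(" head top",g.mean(0),g.min(0),g.max(0),len(g))
        elif k=="mat":
            m=(c["color"].astype(int).sum(-1)<110)&(np.abs(P[:,:,2])<.012)
            m[:b]=0;m[e:]=0;m[:,:a]=0;m[:,d:]=0
            q=P[m]; r=cv2.minAreaRect((q[:,:2]*1000).astype(np.float32));print(n,"mat",r,len(q),q[:,2].mean())
        else:
            t=p[(z>.142)&(z<.16)]; print(n,k,"plunger",t.mean(0),(t.max(0)+t.min(0))/2,np.ptp(t,axis=0),len(t))
            t=p[(z>.109)&(z<.128)];  r=cv2.minAreaRect((t[:,:2]*1000).astype(np.float32));print("  beam",r,t[:,2].max())
            t=p[(z>.01)&(z<.02)];  r=cv2.minAreaRect((t[:,:2]*1000).astype(np.float32));print("  base",r)
E
python3 - <<'E'
import cv2
a=cv2.imread('pics/scene0.png')[150:320,120:400];b=cv2.imread('pics/side0.png')[120:320,200:420]
cv2.imwrite('pics/sc1.png',cv2.resize(a,None,fx=2.8,fy=2.8));cv2.imwrite('pics/si1.png',cv2.resize(b,None,fx=2.8,fy=2.8))
E
```

```text
scene mallet wood top [1.04603307 0.60091483 0.73112011] [1. 0.] [1.04603307 0.60091483 0.73112011] [1.04603307 0.60091483 0.73112011] 2
 head top [ 0.50659425 -0.30858817  0.08190203] [ 0.48299434 -0.33276525  0.07405138] [ 0.52318005 -0.29179414  0.08678746] 99
scene press plunger [ 0.56998919 -0.02543084  0.1484807 ] [ 0.56902854 -0.02955232  0.14752635] [0.03835166 0.04158462 0.01102847] 148
  beam ((568.0574340820312, -27.826309204101562), (29.155498504638672, 120.56270599365234), 6.062742233276367) 0.12721835387149705
  base ((568.1707153320312, -28.899948120117188), (90.44285583496094, 122.81596374511719), 6.117931365966797)
scene spare plunger [0.51217414 0.24439863 0.1488176 ] [0.50980068 0.24356609 0.14710733] [0.03888176 0.03888215 0.01020409] 208
  beam ((510.40081787109375, 243.27137756347656), (120.60140991210938, 28.91649055480957), 78.39424133300781) 0.12794630031514842
  base ((457.49273681640625, 253.75267028808594), (120.97074890136719, 198.97817993164062), 78.51406860351562)
scene mat ((443.5333251953125, -310.580810546875), (289.1314697265625, 281.1593017578125),
[... 350 characters left out ...]
 -0.0322212   0.1478927 ] [ 0.56327047 -0.02877676  0.14704274] [0.03828333 0.04059835 0.00960503] 100
  beam ((563.0089111328125, -30.124168395996094), (29.63434600830078, 123.02032470703125), 6.160163879394531) 0.12795462710017114
  base ((667.6359252929688, 21.4638671875), (355.7624206542969, 140.49818420410156), 26.31680679321289)
side spare plunger [0.50237462 0.23741927 0.14816199] [0.50420743 0.23908004 0.14737655] [0.04096003 0.04545892 0.0102721 ] 74
  beam ((503.2184753417969, 240.44183349609375), (122.14201354980469, 28.8403263092041), 81.13579559326172) 0.12661634182259007
  base ((505.26837158203125, 241.4410400390625), (127.71627044677734, 91.28875732421875), 78.77349853515625)
```

View pics/sc1.png

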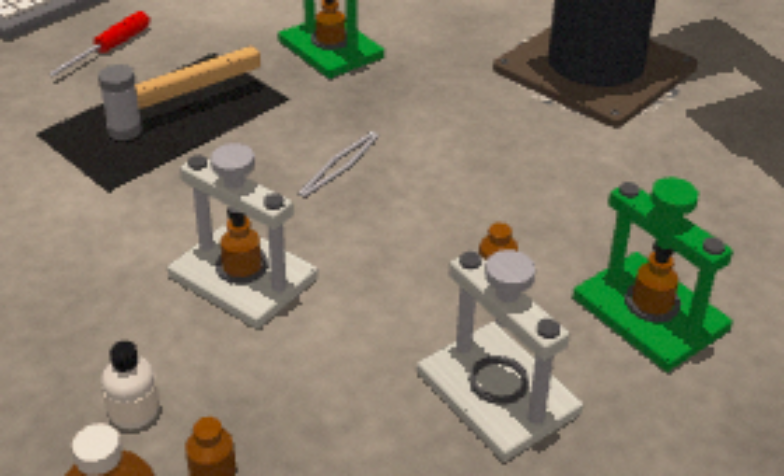

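View pics/si1.png

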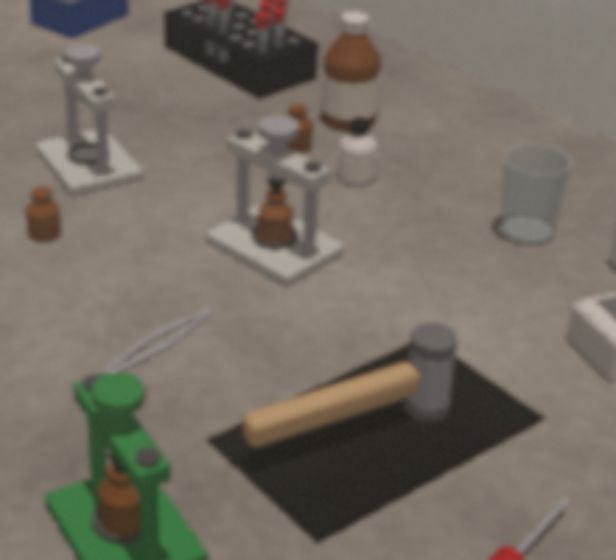

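Run:
```python
from h import *
import pickle
for n,(a,b,d,e),mw in [("scene",(160,160,225,205),(130,165,228,217)),("side",(283,240,352,285),(272,240,398,305))]:
    c=pickle.load(open(n+"0.pkl","rb"));P=pts(c);col=c["color"].astype(int);ok=c["depth"]>0
    W=np.zeros(ok.shape,bool);W[b:e,a:d]=1
    m=W&ok&(col[...,0]-col[...,2]>35)&(P[...,2]>.03)&(P[...,2]<.075)
    q=P[m];print(n,len(q),q[:,2].max());t=q[q[:,2]>.05]
    print(" wood",cv2.minAreaRect((t[:,:2]*1000).astype(np.float32)),t.mean(0))
    o=cv2.fitLine(t[:,:2].astype(np.float32),cv2.DIST_HUBER,0,.001,.001).ravel();print(" line",o,np.degrees(np.arctan2(o[1],o[0])))
    W[:]=0;a,b,d,e=mw;W[b:e,a:d]=1
    m=(W&(col.sum(-1)<120)).astype(np.uint8)
    k,l,s,_=cv2.connectedComponentsWithStats(m);i=1+s[1:,4].argmax();print(s[i])
    ct=max(cv2.findContours((l==i).astype(np.uint8),0,2)[0],key=cv2.contourArea).reshape(-1,2)
    g=np.array([ray(c,u,v,.004)[:2] for u,v in ct]);r=cv2.minAreaRect((g*1000).astype(np.float32));print(" mat",r)
```

```text
scene 396 0.05953437377841331
 wood ((406.4324645996094, -292.6307373046875), (27.443140029907227, 161.06040954589844), 78.32835388183594) [ 0.41093403 -0.29026713  0.05494012]
 line [ 0.98710406 -0.16007988  0.4174279  -0.28950027] -9.211532
[ 134  176   89   41 1445]
 mat ((451.6190185546875, -303.2221984863281), (147.3294219970703, 257.8909912109375), 87.71834564208984)
side 763 0.060482367389629976
 wood ((405.11407470703125, -295.4380187988281), (24.719493865966797, 163.43702697753906), 78.21936798095703) [ 0.40117184 -0.29677572  0.05502801]
 line [ 0.9812537  -0.1927207   0.3867369  -0.29485595] -11.111603
[ 286  264   90   41 1053]
 mat ((420.3160705566406, -323.1710510253906), (110.4195327758789, 191.8380584716797), 88.41320037841797)
```

Run:
```python
from h import *
s=readout.get_state();M=R.from_quat(s["tcp_rot"]).as_matrix();print(M.round(3))
z=M[:,2];a=np.degrees(np.arctan2(z[1],z[0]));print("jaw angle",a,"turn needed to 78.5:",(78.5-a+90)%180-90,"q",s["qpos"])
import pickle
c=pickle.load(open("scene0.pkl","rb"));P=pts(c);print(P[130:178:8,236].round(2),P[215,355].round(3))
```

```text
[[-0.001 -0.974  0.225]
 [-0.002  0.225  0.974]
 [-1.     0.    -0.002]]
jaw angle 77.00839687965599 turn needed to 78.5: 1.4916031203440099 q [ 1.19402670e+00  2.86996042e-01  1.57782457e+00 -3.12699224e-05
  1.27856010e+00 -1.50014127e-01]
[[ 0.2  -0.28  0.15]
 [ 0.21 -0.28  0.12]
 [ 0.21 -0.27  0.09]
 [ 0.21 -0.28  0.06]
 [ 0.22 -0.27  0.03]
 [ 0.24 -0.25  0.01]] [0.333 0.271 0.149]
```

Emit:
{"op": "move_arm", "data": {"commands": [[0,0,0.025,100,-92,70,0],[0,0,0.025,200,-185,70,0],[0,0,0.025,298,-277,70,0],[0,0,0.025,298,-277,70,0],[0,0,0.025,298,-277,70,0],[0,0,0.025,298,-277,70,0],[0,0,0.025,298,-277,70,0],[0,0,0.025,298,-277,70,0],[0,0,0.025,298,-277,70,0],[0,0,0.025,298,-277,70,0],[0,0,0.025,340,-380,70,0],[0,0,0.025,360,-430,70,0]], "newtons": 100}}

```text
time: 1.35
eef_pos: [0.4858, 0.2888, 0.2996]
tcp_rot: [-0.448, 0.548, 0.449, 0.546]
contact_force: [0.1, -0.5, -0.5]
opening: 1.0
```

Emit:
{"op": "move_arm", "data": {"commands": [[0,0,0,20,-50,0,0],[0,0,0,35,-100,0,0],[0,0,0,45,-145,0,0],[0,0,0,50,-190,0,0],[0,0,0,52,-235,0,0],[0,0,0,54,-280,0,0],[0,0,0,50,-325,0,0],[0,0,0,45,-370,0,0],[0,0,0,35,-415,0,0],[0,0,0,20,-460,0,0],[0,0,0,0,-500,0,0],[0,0,0,-10,-530,0,0]]}}

```text
time: 2.55
eef_pos: [0.475, -0.2411, 0.299]
tcp_rot: [-0.448, 0.547, 0.449, 0.546]
contact_force: [-0.2, -0.3, 0.4]
opening: 1.004
```

Run:
```python
from h import *
s=readout.get_state();print(s["eef_pos"],s["qpos"])
import pickle
for n in ["wrist","scene"]:
    c=cam(n);save(c,f"pics/{n}1.png");pickle.dump(c,open(n+"1.pkl","wb"))
```

```text
[ 0.47504765 -0.24109983  0.29895163] [-6.59362540e-01 -7.53874827e-02  1.84593863e+00 -1.80310869e-03
  1.37301877e+00 -2.03380823e+00]
```

View pics/wrist1.png

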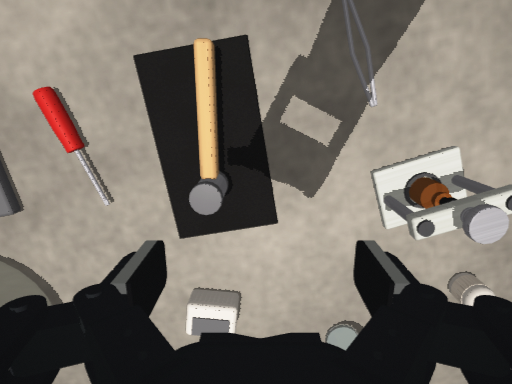

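The wrist view shows the mallet head at (206,196), the handle's end at (205,42), and the vial press with its plunger at (486,224).

Run:
```python
from h import *
import pickle
c=pickle.load(open("wrist1.pkl","rb"));P=pts(c);col=c["color"].astype(int);d=c["depth"];ok=d>0
W=np.zeros(ok.shape,bool);W[30:235,130:280]=1
z=P[...,2]
m=W&ok&(col[...,0]-col[...,2]>50)&(z>.045)
t=P[m];print("wood",len(t),t.mean(0),cv2.minAreaRect((t[:,:2]*1000).astype(np.float32)))
o=cv2.fitLine(t[:,:2].astype(np.float32),cv2.DIST_HUBER,0,.001,.001).ravel();print(np.degrees(np.arctan2(o[1],o[0])),o)
m=W&ok&(z>.076);t=P[m];print("head",t.mean(0),cv2.minEnclosingCircle((t[:,:2]*1000).astype(np.float32)))
W[:]=0;W[190:260,440:512]=1
m=W&ok&(z>.143)&(z<.16);t=P[m];print("plunger",t.mean(0),cv2.minEnclosingCircle((t[:,:2]*1000).astype(np.float32)))
W[:]=0;W[20:250,120:290]=1
m=(W&(col.max(-1)<40)).astype(np.uint8);k,l,s,_=cv2.connectedComponentsWithStats(m);i=1+s[1:,4].argmax()
m=(l==i)&ok&(z<.012);t=P[m];print("mat",cv2.minAreaRect((t[:,:2]*1000).astype(np.float32)))
```

```text
wood 2600 [ 0.40109823 -0.29157305  0.05570466] ((404.60400390625, -293.2790222167969), (21.7584285736084, 162.0417022705078), 78.78047180175781)
-11.180222 [ 0.9810221  -0.19389571  0.40109822 -0.29157305]
head [ 0.5013066  -0.31205202  0.08357851] ((502.1349792480469, -312.6645202636719), 19.937196731567383)
plunger [ 0.56417833 -0.03063884  0.14939024] ((565.8956298828125, -29.13423728942871), 20.39541244506836)
mat ((448.26885986328125, -305.2586364746094), (148.04409790039062, 257.394775390625), 88.37291717529297)
```

Emit:
{"op": "move_arm", "data": {"commands": [[0,0,0,-22,-62,0,0],[0,0,0,-22,-62,-45,0],[0,0,0,-22,-62,-90,0],[0,0,0,-22,-62,-135,0],[0,0,0,-22,-62,-170,0],[0,0,0,-22,-62,-200,0],[0,0,0,-22,-62,-225,0],[0,0,0,-22,-62,-245,0],[0,0,0,-22,-62,-260,0],[0,0,0,-22,-62,-270,0],[0,0,0,-22,-62,-274,0],[0,0,0,-22,-62,-274,0]]}}

```text
time: 3.85
eef_pos: [0.4534, -0.3039, 0.0248]
tcp_rot: [-0.447, 0.548, 0.448, 0.546]
contact_force: [0.7, -0.6, 0.3]
opening: 1.002
```

Emit:
{"op": "move_arm", "data": {"commands": [[0,0,0,0,1,0,120],[0,0,0,0,1,0,180],[0,0,0,0,1,0,255],[0,0,0,0,1,0,255],[0,0,0,0,1,0,255],[0,0,0,0,1,0,255],[0,0,0,0,1,0,255],[0,0,0,0,1,0,255],[0,0,0,0,1,0,255],[0,0,0,0,1,0,255]], "newtons": 100}}

```text
time: 4.85
eef_pos: [0.4536, -0.3032, 0.0255]
tcp_rot: [-0.448, 0.548, 0.448, 0.546]
contact_force: [-1.5, 0.6, 4.7]
opening: 0.243
```

Emit:
{"op": "move_arm", "data": {"commands": [[0,0,0,0,0,10,255],[0,0,0,0,0,30,255],[0,0,0,0,0,60,255],[0,0,0,0,0,95,255],[0,0,0,0,0,130,255],[0,0,0,0,0,160,255],[0,0,0,0,0,185,255],[0,0,0,0,0,200,255],[0,0,0,0,0,210,255],[0,0,0,0,0,210,255],[0,0,0,0,0,210,255]]}}

```text
time: 5.95
eef_pos: [0.4529, -0.3025, 0.2337]
tcp_rot: [-0.446, 0.548, 0.449, 0.546]
contact_force: [-0.0, 0.1, -6.1]
opening: 0.241
```

```bash
cat > hd.py <<'E'
from h import *
import pickle,sys
tag=sys.argv[1]
s=readout.get_state();print(s["eef_pos"],s["contact_force"].round(1),s["wrist_torque"].round(2),s["opening"])
for n in ["wrist","side","scene"]:
    c=cam(n);save(c,f"pics/{n}{tag}.png");pickle.dump(c,open(n+tag+".pkl","wb"))
E
python3 hd.py 2
```

```text
[ 0.4528625  -0.30254361  0.23366431] [-0.   0.1 -6.1] [ 0.01  0.22 -0.  ] 0.2408465176815354
```

View pics/wrist2.png

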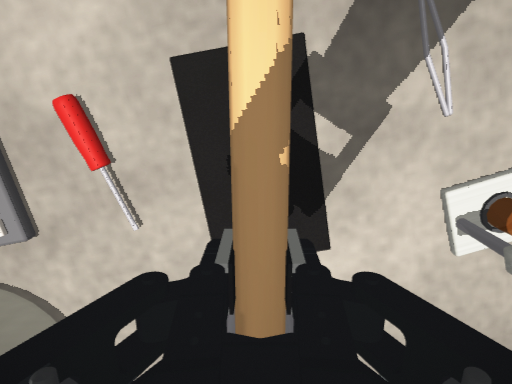

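View pics/side2.png

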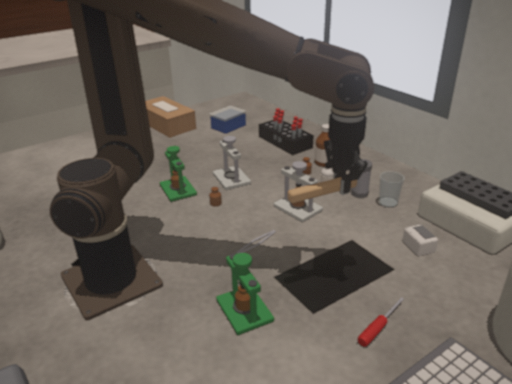

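View pics/scene2.png

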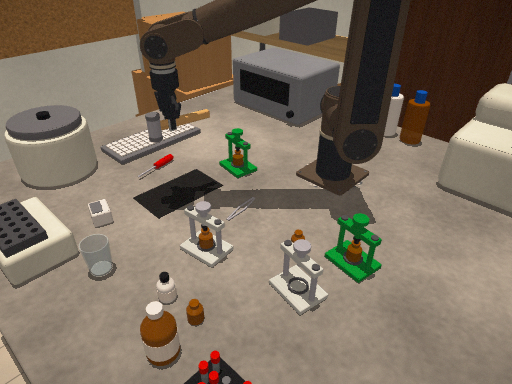

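The mallet is lifted and level: the scene view shows the head at (153,125) and the side view at (360,178). Next I'll measure the head relative to the TCP.

Run:
```python
from h import *
import pickle
T=np.array([.4529,-.3025,.2337])
for n,(a,b,d,e) in [("scene",(140,105,167,145)),("side",(345,150,375,200))]:
    c=pickle.load(open(n+"2.pkl","rb"));P=pts(c);ok=c["depth"]>0
    p=P[b:e,a:d].reshape(-1,3);k=ok[b:e,a:d].ravel()
    p=p[k&(np.linalg.norm(p[:,:2]-[.502,-.3125],axis=1)<.04)]
    zt=np.percentile(p[:,2],97);t=p[p[:,2]>zt-.006];print(n,len(p),p[:,2].min(),p[:,2].max(),"top c",t.mean(0),(t.max(0)+t.min(0))/2)
# wrist handle line
c=pickle.load(open("wrist2.pkl","rb"));P=pts(c);col=c["color"].astype(int)
m=(col[...,0]-col[...,2]>40)&(c["depth"]>0)&(P[...,2]>.2);m[:,:210]=0;m[:,310:]=0;m[225:]=0
t=P[m];o=cv2.fitLine(t[:,:2].astype(np.float32),cv2.DIST_HUBER,0,.001,.001).ravel();print(np.degrees(np.arctan2(o[1],o[0])),o, t[:,2].min(),t[:,2].max())
for x0,x1 in [(.28,.33),(.33,.37),(.37,.42)]:
    q=t[(t[:,0]>x0)&(t[:,0]<x1)];print(x0,np.percentile(q[:,2],90) if len(q) else None)
```

```text
scene 496 0.20994910377117304 0.3171571177981419 top c [ 0.47044754 -0.30014292  0.306195  ] [ 0.46976455 -0.30280719  0.30746084]
side 466 0.2111919186477509 0.29294321704882087 top c [ 0.50800194 -0.32126024  0.28980545] [ 0.50647413 -0.31642615  0.28917184]
-11.265488 [ 0.9807325  -0.19535546  0.3880768  -0.28951374] 0.2580565821013657 0.267919747692095
0.28 None
0.33 0.2662092877161501
0.37 0.2659695315007785
```

Emit:
{"op": "move_arm", "data": {"commands": [[0,0,0,4,18,0,255],[0,0,0,12,52,0,255],[0,0,0,21,92,0,255],[0,0,0,30,132,0,255],[0,0,0,39,172,0,255],[0,0,0,48,212,0,255],[0,0,0,55,245,0,255],[0,0,0,61,270,0,255],[0,0,0,64,283,0,255],[0,0,0,64,283,0,255],[0,0,0,64,283,-15,255],[0,0,0,64,283,-25,255]]}}

```text
time: 7.3
eef_pos: [0.5161, -0.0204, 0.2068]
tcp_rot: [-0.446, 0.549, 0.45, 0.546]
contact_force: [-0.6, 0.2, -6.3]
opening: 0.241
```

```bash
python3 hd.py 3
python3 - <<'E'
import cv2
a=cv2.imread('pics/scene3.png')[120:290,120:320];b=cv2.imread('pics/side3.png')[90:260,200:400]
import numpy as np
cv2.imwrite('pics/z3.png',np.hstack([cv2.resize(x,(400,340)) for x in (a,b)]))
E
```

```text
[ 0.51614519 -0.02035324  0.20675295] [-0.6  0.2 -6.3] [-0.02  0.31 -0.01] 0.24070320196550327
```

View pics/z3.png

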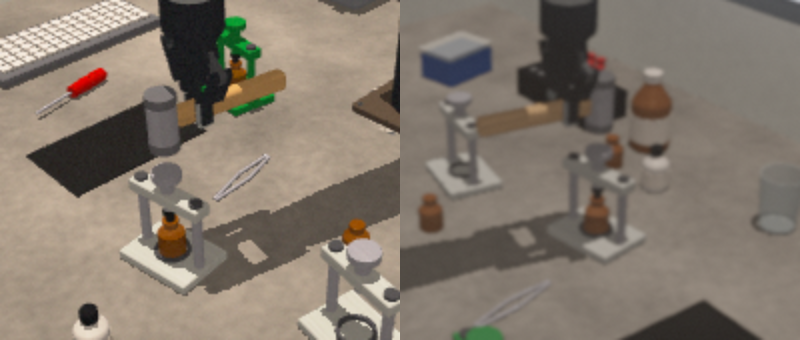

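In both views the head hangs about 35 mm above the plunger and is centred on it. I'll press down gradually.

Emit:
{"op": "move_arm", "data": {"commands": [[0,0,0,1,1,-10,255],[0,0,0,1,1,-20,255],[0,0,0,1,1,-28,255],[0,0,0,1,1,-34,255],[0,0,0,1,1,-39,255],[0,0,0,1,1,-43,255],[0,0,0,1,1,-46,255],[0,0,0,1,1,-48,255],[0,0,0,1,1,-50,255],[0,0,0,1,1,-50,255]]}}

```text
time: 8.45
eef_pos: [0.5169, -0.0193, 0.1581]
tcp_rot: [-0.445, 0.549, 0.45, 0.545]
contact_force: [-4.9, 0.3, 2.7]
opening: 0.241
```

Emit:
{"op": "move_arm", "data": {"commands": [[0,0,0,0,0,-2,255],[0,0,0,0,0,-3,255],[0,0,0,0,0,-4,255],[0,0,0,0,0,-4,255],[0,0,0,0,0,-4,255]]}}

```text
time: 8.95
eef_pos: [0.5175, -0.0193, 0.1567]
tcp_rot: [-0.446, 0.549, 0.45, 0.545]
contact_force: [-6.3, 1.0, 5.5]
opening: 0.244
```

```bash
python3 hd.py 4
python3 - <<'E'
import cv2
a=cv2.imread('pics/scene4.png')[180:280,150:270];b=cv2.imread('pics/side4.png')[130:230,240:360]
import numpy as np
cv2.imwrite('pics/z4.png',np.hstack([cv2.resize(x,(400,333)) for x in (a,b)]))
E
```

```text
[ 0.5174719  -0.01929553  0.1566511 ] [-6.3  1.   5.5] [ 0.06  0.88 -0.01] 0.24380550709241355
```

View pics/z4.png

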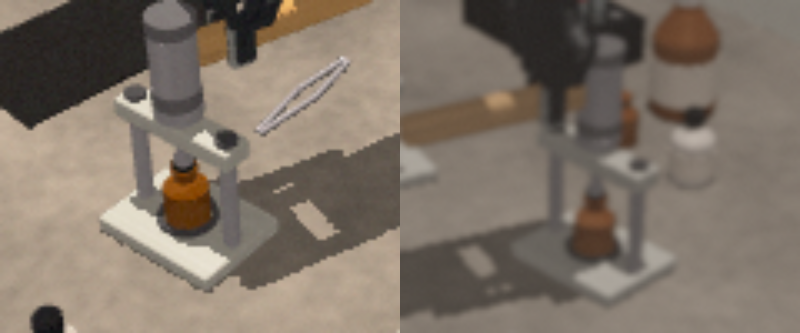

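The plunger is nearly at its stop and only a thin dark flange shows at the vial's mouth. I'll push a little more to be sure it is home.

Emit:
{"op": "move_arm", "data": {"commands": [[0,0,0,0,0,-3,255],[0,0,0,0,0,-5,255],[0,0,0,0,0,-6,255],[0,0,0,0,0,-6,255],[0,0,0,0,0,-6,255]]}}

```text
time: 9.6
eef_pos: [0.5179, -0.0194, 0.1564]
tcp_rot: [-0.446, 0.549, 0.45, 0.545]
contact_force: [-15.4, 2.3, 19.5]
opening: 0.244
```

The force rose sharply with no further travel, so the plunger is at its stop. I'll retract now and check.

Emit:
{"op": "move_arm", "data": {"commands": [[0,0,0,-1,0,5,255],[0,0,0,-1,0,12,255],[0,0,0,-1,0,22,255],[0,0,0,-1,0,35,255],[0,0,0,-1,0,50,255],[0,0,0,-1,0,65,255],[0,0,0,-1,0,75,255],[0,0,0,-1,0,78,255],[0,0,0,-1,0,78,255]]}}

```text
time: 10.5
eef_pos: [0.5172, -0.0194, 0.2351]
tcp_rot: [-0.446, 0.549, 0.449, 0.545]
contact_force: [-0.2, -0.2, -4.9]
opening: 0.241
```

```bash
python3 hd.py 5
python3 - <<'E'
import cv2
a=cv2.imread('pics/scene5.png')[150:280,150:270];b=cv2.imread('pics/side5.png')[100:230,240:360]
import numpy as np
cv2.imwrite('pics/z5.png',np.hstack([cv2.resize(x,(400,433)) for x in (a,b)]))
from h import *
import pickle
c=pickle.load(open("wrist5.pkl","rb"));P=pts(c);col=c["color"].astype(int)
m=(col[...,0]-col[...,2]>40)&(c["depth"]>0)&(P[...,2]>.2);m[:,:210]=0;m[:,310:]=0;m[225:]=0
t=P[m];o=cv2.fitLine(t[:,:2].astype(np.float32),cv2.DIST_HUBER,0,.001,.001).ravel();print(np.degrees(np.arctan2(o[1],o[0])),o)
for x0,x1 in [(.35,.38),(.38,.41),(.41,.44),(.44,.47),(.47,.5)]:
    q=t[(t[:,0]>x0)&(t[:,0]<x1)];print(x0,np.percentile(q[:,2],90) if len(q) else None)
for n,(a,b,d,e) in [("scene",(178,195,235,268)),("side",(273,158,325,220))]:
    c=pickle.load(open(n+"5.pkl","rb"));P=pts(c)[b:e,a:d].reshape(-1,3)
    t=P[(P[:,2]>.135)&(P[:,2]<.17)];print(n,"plunger",len(t),np.median(t[t[:,2]>.14,2]))
E
```

```text
[ 0.51717737 -0.01944993  0.23507668] [-0.2 -0.2 -4.9] [ 0.11  0.19 -0.01] 0.24144966150202166
-11.292778 [ 0.98063934 -0.19582254  0.4525336  -0.00632183]
0.35 None
0.38 None
0.41 0.2676798723416077
0.44 0.26746905398213383
0.47 0.26719472405487626
scene plunger 166 0.14878860213785672
side plunger 115 0.14813266868405006
```

View pics/z5.png

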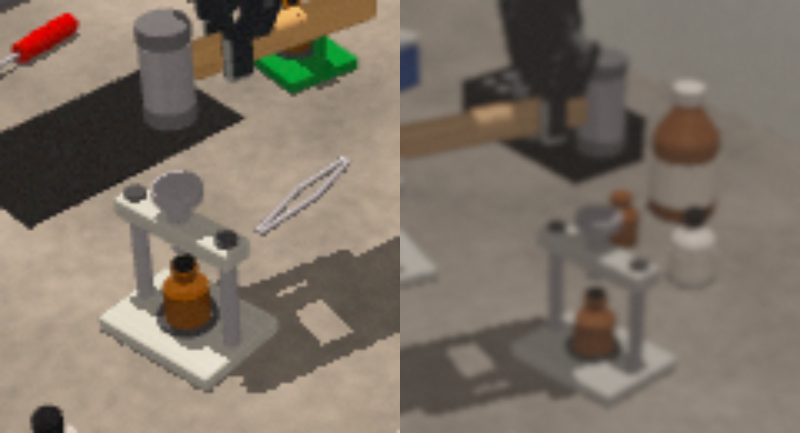

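Run:
```python
from h import *
import pickle
for n,(a,b,d,e) in [("scene",(196,212,214,245)),("side",(290,172,308,205))]:
  for t in "05":
    c=pickle.load(open(n+t+".pkl","rb"));P=pts(c)[b:e,a:d];col=c["color"][b:e,a:d].astype(int)
    near=(c["depth"][b:e,a:d]>0)&(np.linalg.norm(P[...,:2]-[.566,-.029],axis=-1)<.02)&(P[...,2]>.055)&(P[...,2]<.11)
    dark=near&(col.max(-1)<60)
    q=P[dark][:,2];print(n,t,dark.sum(),q.min() if len(q) else 0,np.percentile(q,[5,50,95]) if len(q) else 0,q.max() if len(q) else 0)
    r=c["color"][b:e,a:d]
    j=(202 if n=="scene" else 298)-a
    for dj in range(0,6,2): print([ (int(r[i,j+dj].max()),round(float(P[i,j+dj,2])*1000)) for i in range(0,e-b,1)])
```

```text
scene 0 23 0.07080098314090821 [0.07087274 0.08140953 0.08656572] 0.0867685078928474
[(98, 140), (97, 143), (95, 127), (95, 125), (99, 120), (108, 117), (116, 118), (123, 117), (117, 113), (116, 731), (112, 107), (118, 104), (96, 93), (73, 91), (20, 85), (23, 85), (89, 70), (124, 69), (147, 69), (154, 69), (93, 70), (92, 64), (100, 57), (140, 57), (136, 55), (136, 52), (128, 51), (125, 53), (73, 47), (83, 43), (84, 39), (81, 36), (81, 34)]
[(98, 141), (101, 138), (95, 128), (98, 125), (96, 121), (108, 116), (116, 118), (119, 117), (123, 118), (116, 114), (114, 110), (111, 107), (114, 106), (92, 91), (19, 85), (18, 86), (27, 81), (24, 74), (21, 72), (111, 70), (124, 67), (93, 65), (85, 61), (115, 57), (140, 56), (140, 52), (127, 52), (125, 50), (89, 46), (83, 44), (83, 41), (83, 39), (80, 33)]
[(94, 141), (92, 126), (93, 125), (94, 121), (102, 117), (112, 117), (112, 120), (111, 119), (215, 117), (184, 116), (114, 114), (116, 111), (115, 106), (119, 104), (37, 87), (22, 82), (22, 77), (25, 74), (48, 71), (137, 70), (107, 70), (93, 65), (90, 58), (135, 57), (136, 57), (134, 55), (124, 
[... 2854 characters left out ...]
, 123), (92, 121), (98, 117), (115, 119), (134, 117), (136, 116), (120, 114), (106, 110), (102, 109), (100, 106), (107, 98), (119, -3), (119, 2), (94, -1), (64, 75), (57, 71), (70, 72), (82, 69), (85, 67), (85, 61), (99, 57), (113, 56), (120, 51), (120, 52), (114, 51), (97, 48), (85, 43), (80, 42), (81, 35), (82, 34), (82, 28), (84, 28)]
[(85, 6), (90, 117), (95, 118), (111, 117), (139, 116), (162, 117), (165, 116), (145, 118), (120, 114), (107, 111), (103, 107), (106, 103), (117, 98), (127, -4), (126, 2), (120, -1), (117, 0), (114, -4), (114, -2), (118, -2), (118, 0), (114, 54), (115, 54), (116, 52), (114, 50), (107, 47), (93, 43), (83, 41), (78, 37), (78, 35), (81, 31), (83, 29), (81, 23)]
```

The flange top went from 86 to 74 mm, so the stopper is home, and the plunger is back up. I'll take the mallet back to its mat.

Emit:
{"op": "move_arm", "data": {"commands": [[0,0,0,-4,-18,0,255],[0,0,0,-12,-52,0,255],[0,0,0,-21,-92,0,255],[0,0,0,-30,-132,0,255],[0,0,0,-39,-172,0,255],[0,0,0,-48,-212,0,255],[0,0,0,-55,-245,0,255],[0,0,0,-61,-270,0,255],[0,0,0,-64,-283,0,255],[0,0,0,-64,-283,-20,255],[0,0,0,-64,-283,-50,255],[0,0,0,-64,-283,-80,255]]}}

```text
time: 11.85
eef_pos: [0.4526, -0.3019, 0.1525]
tcp_rot: [-0.446, 0.55, 0.45, 0.545]
contact_force: [-0.1, -0.5, -6.1]
opening: 0.244
```

Emit:
{"op": "move_arm", "data": {"commands": [[0,0,0,0,0,-25,255],[0,0,0,0,0,-50,255],[0,0,0,0,0,-75,255],[0,0,0,0,0,-95,255],[0,0,0,0,0,-108,255],[0,0,0,0,0,-116,255],[0,0,0,0,0,-121,255],[0,0,0,0,0,-124,255],[0,0,0,0,0,-126,255],[0,0,0,0,0,-126,255]]}}

```text
time: 12.85
eef_pos: [0.4529, -0.3022, 0.027]
tcp_rot: [-0.446, 0.55, 0.45, 0.545]
contact_force: [-0.0, 0.4, -5.3]
opening: 0.241
```

Emit:
{"op": "move_arm", "data": {"commands": [[0,0,0,0,0,-0.5,255],[0,0,0,0,0,-1,255],[0,0,0,0,0,-1.5,255],[0,0,0,0,0,-2,255],[0,0,0,0,0,-2,255]]}}

```text
time: 13.35
eef_pos: [0.453, -0.3025, 0.0259]
tcp_rot: [-0.446, 0.55, 0.45, 0.545]
contact_force: [-2.7, 1.2, 1.1]
opening: 0.24
```

Emit:
{"op": "move_arm", "data": {"commands": [[0,0,0,0,0,0,170],[0,0,0,0,0,0,140],[0,0,0,0,0,0,100],[0,0,0,0,0,0,50],[0,0,0,0,0,0,0],[0,0,0,0,0,0,0],[0,0,0,0,0,0,0],[0,0,0,0,0,0,0],[0,0,0,0,0,0,0]]}}

```text
time: 14.25
eef_pos: [0.453, -0.3025, 0.0259]
tcp_rot: [-0.446, 0.55, 0.45, 0.545]
contact_force: [-0.7, 0.2, -0.7]
opening: 1.001
```

Emit:
{"op": "move_arm", "data": {"commands": [[0,0,0,0,0,8,0],[0,0,0,0,0,25,0],[0,0,0,0,0,50,0],[0,0,0,0,0,85,0],[0,0,0,0,0,125,0],[0,0,0,0,0,165,0],[0,0,0,0,0,205,0],[0,0,0,0,0,240,0],[0,0,0,0,0,265,0],[0,0,0,0,0,270,0],[0,0,0,0,0,270,0]]}}

```text
time: 15.35
eef_pos: [0.4532, -0.3026, 0.2968]
tcp_rot: [-0.447, 0.549, 0.449, 0.545]
contact_force: [-0.2, -0.0, -0.3]
opening: 0.998
```

```bash
python3 hd.py 6
python3 - <<'E'
from h import *
import pickle
a=cv2.imread('pics/scene6.png')[120:320,120:400];b=cv2.imread('pics/side6.png')[120:320,140:420]
cv2.imwrite('pics/z6.png',np.hstack([cv2.resize(x,(400,286)) for x in (a,b)]))
for n,(x,y,d,e) in [("scene",(145,165,180,205)),("side",(335,232,366,282))]:
    c=pickle.load(open(n+"6.pkl","rb"));P=pts(c)[y:e,x:d].reshape(-1,3);t=P[(P[:,2]>.076)&(P[:,2]<.1)];print(n,t.mean(0),len(t))
for n,w in [("scene",((178,195,235,268),(268,235,330,312))),("side",((273,158,325,220),(210,133,255,190)))]:
  for (x,y,d,e) in w:
    c=pickle.load(open(n+"6.pkl","rb"));P=pts(c)[y:e,x:d].reshape(-1,3);t=P[(P[:,2]>.14)&(P[:,2]<.17)];print(n,"plunger",len(t),np.median(t[:,2]))
E
```

```text
[ 0.45315317 -0.30260182  0.29677874] [-0.2 -0.  -0.3] [-0.04 -0.02  0.06] 0.9976745306647251
scene [ 0.50538873 -0.30840875  0.08236544] 90
side [ 0.49814528 -0.31533469  0.08248711] 165
scene plunger 156 0.14897531050386115
scene plunger 220 0.14915334988694273
side plunger 107 0.14826868361899614
side plunger 82 0.1480160211987816
```

View pics/z6.png

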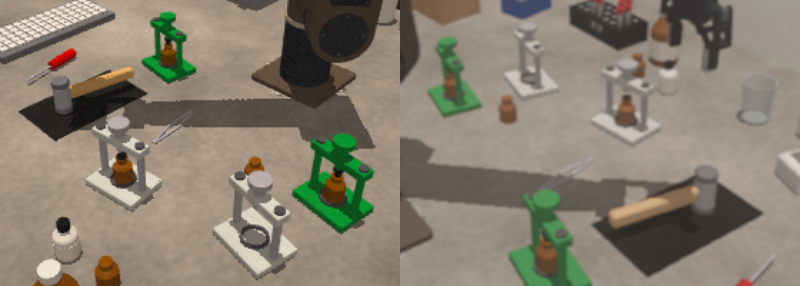

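The mallet stands upright on its mat with its head at (62,95) in the left half of the picture, both plungers are up, and the stopper is in. I'm handing in.

```bash
python3 -c "
from plant import ctrl
print(ctrl.sign_off())"
```

```text
the job is handed in; nothing more can be done
None
```

The stopper is home in the vial, the mallet is back on its mat, and the job was handed in at about 15.5 s of the 58 s limit. No verdict was reported.

I gripped the mallet by its handle at 100 N and centred its head over the vial press's plunger. I then pressed the plunger down steadily to its stop instead of striking it. At the stop the force reached about 25 N with no further travel.

- **Stopper:** the flange top went from about 86 mm to about 74 mm above the bench, in both the scene and side views. That puts the stopper home; I checked it right after lifting the mallet off.
- **Plungers:** both read 148–149 mm at the end, so the used one sprang back and the spare was not pressed.
- **Mallet:** it stands on the mat with its head at about (0.502, -0.312) m, within 1 mm of where it started. The gripper is open and about 27 cm above, touching nothing.

No check failed. The scene and side cameras disagreed by up to about 9 mm on single-view positions. The wrist view matched the average of the two where all three saw the same thing.

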